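# Fold up the transit tray round a measured bushing

### The job

The measured brass bushing stands on the floor of the blue folding tray. Fold the tray up round it: raise the left and right side panels first, while the far panel is still down, then raise the far panel, leaving all three standing upright and square to the floor. Do not disturb the bushing, or the V-block and ring gauge standing beside the tray.

Things in the scene. Friction and masses are not known exactly. Their poses are not given: they have to be found in the camera images.
- tray: Blue folding tray fixed on a black block 108 x 138 mm; cannot slide. Origin on the bench under its middle; z up, +x its far side (away from the robot), +y its left. Floor 120 (x) by 150 (y) mm, top 50 mm above the bench. Near wall fixed upright at x = -62 mm, 158 wide, 4 thick, top 120 mm above the bench. The 3 other sides are hinged panels overhanging free air, at first within 20 degrees of level.
- left_panel (a joint): Left (+y) panel: 0 = level, pointing outward; + = raised; 1.571 = upright; goes on to 2.3 (folded in). No stop or click at upright; stiff crease (about 0.05 N m, 1 N at the edge): it stays where left. Crease along tray x at y = +77 mm, 50 mm above the bench. 116 mm wide, 4 thick (2 either side of the crease plane), free edge 72 mm from the crease.
- right_panel (a joint): Right (-y) panel, mirror image of the left one, same values, stiffness and sizes: crease along tray x at y = -77 mm, 50 mm above the bench; 116 mm wide, 4 thick, free edge 72 mm from the crease.
- far_panel (a joint): Far (+x) panel, values and stiffness as the left one. Crease along tray y at x = +62 mm, 50 mm above the bench; 166 mm wide, 4 thick, free edge 72 mm from the crease. A tab 3 mm thick stands 18 mm off its upper (inner) face at each end; raised last, the tabs lie outside the ends of the side panels.
- left_edge (a point): Middle of the left panel's white free edge (mid-thickness); its x axis points from the crease to the free edge, y along the edge, z out of the face that becomes the inside of the tray.
- right_edge (a point): Middle of the right panel's free edge; axes as for left_edge.
- far_edge (a point): Middle of the far panel's free edge; axes as for left_edge.
- bushing: Brass flanged bushing, 42 mm diameter at the foot, 36 mm high, standing loose on the tray floor near its middle. Origin at the centre of its underside, z up. To be left standing where it is.
- vblock: Steel V-block, 50 x 60 x 44 mm, standing loose on the bench by a far corner of the tray; origin at the centre of its underside. Bystander.
- ring_gauge: Plain metal ring gauge, 64 mm outside diameter, 22 mm high, lying loose by a far corner of the tray; origin at the centre of its underside. Bystander.
Mind the look-alikes: they are no part of the job. There is more than one size of the bushing; the one meant has the size given above.

How it is judged:
By the outcome, as a careful person would: the job done as asked, in the order asked, and still so for the second after the job is handed in, with the robot touching nothing.
It also fails if it takes over 64 s, if anything falls off the work surface, if the arm or the gripper's body presses on something with over 40 N, if the wrist force passes 120 N, or if a joint passes its speed limit or range.

### The arm

A 6-joint arm with a two-finger parallel gripper is mounted at the origin on the work surface. World frame = base frame: x ahead of the robot, y to its left, z up, the work surface at z = 0. Lengths are in mm, angles in rad, forces in N, time in s.
With the tool pointing down it reaches from about 325 to 850 mm from the base axis. Payload 15.5 kg.
Tool frame: the origin (TCP) lies midway between the tips of the shut fingers; the grasp point (between the pads) lies 19 mm behind it; z points along the fingers, y is the line along which they close (so a half turn about z gives the same grasp; the last joint's range is limited). The gripper opens to 91 mm and grips with 3 to 60 N. Pads are 32 mm wide; open, the fingers measure 118 mm over their backs; the gripper's body (76 mm by 178 mm) begins 60 mm behind the grasp point.
Start: joints at [1.048, 0.494, 1.345, -0, 1.302, -0.096], TCP at [259.289, 568.679, 213.915] pointing down, gripper open.
Joint ranges: [-2.91, 2.91], [-0.82, 2.16], [0.22, 2.67], [-1.22, 4.37], [0.12, 2.79], [-3.08, 3.08]. Speed limits (rad/s): [1.89, 1.89, 2.57, 3.01, 3.01, 3.01].

### API

Orientations are given as a rotation vector (axis times angle).
In Python, from bench import r gives the robot as it stands.
- The arm moves only by the tool send_rows, never from a script. Its argument "increments" is a list of rows, each a list of 7 numbers: the shift along the tool's x, y, z in cm, then the turn, a rotation vector about the tool's x, y, z in degrees, then the opening, from 0 (shut) to 1 (fully open). In form: [[x, y, z, wx, wy, wz, grip], ...]. A call has 1 to 10 rows; each row is the pose to reach, as a shift and turn from the pose commanded when the call began, along the tool's axes at that moment; what a row does not reach only later rows make up. A row lasts 1/12 s, in which the tool goes at most 41.7 mm and 7.16 degrees, less where a joint would pass 70% of its speed; a pose out of reach is approached as far as the arm can. A call with a gripper value outside its range is refused whole. The fingers move at their own pace and stop on an object; "newtons" is the grip in N (left out, the last holds). Time passes only in rows, so rows that repeat a pose let the fingers close. It gives the time, the measured TCP pose, the force, the opening and the grip force at its end, in the units of the state.
- r.get_obs(): the state, without advancing time (a new reading comes with each control period).
- r.grab_frame(name): name is "scene" or "side" or "wrist"; returns the picture (384x512x3 uint8, blue, green, red); there is no depth.
- r.camera_model(name): a dict with "fx", "fy", "cx", "cy" (pixels), "R" (3x3) and "t" (3): a world point X has camera coordinates R X + t; the wrist camera has in their place "tool_from_camera" (4x4, takes a point from camera to tool coordinates, whose origin is the TCP and whose axes are the flange's). Camera axes: x right, y down, z forward; pixel columns grow to the right and rows downward; lengths in mm; the calibration is good to about 2 mm. A picture is of the moment at which its call begins: read the wrist's pose just before it. camera_model takes no time and is no camera call.
- r.hand_in(): hands the job in; it is judged then, once.
The state is a dict: "clock": time; "joint_pos": joint angles; "dq": joint speeds; "tau": joint torques, N m; "eef_pos": TCP position; "tool_rot": TCP orientation; "wrist_force": force on the tool from outside, world axes, zero at the start; "moment": the same for the moment, N m; "gripper_width": finger opening in mm; "gripper_force": force on a finger pad.
Only numpy, scipy, OpenCV 4.12 (cv2) and the standard library are available. Lean on these libraries where they do the work, as an engineer would, in place of code of your own. Each camera call takes 0.05 s, during which the arm holds its last target. There are 200 camera calls.

## Working session

There is one attempt and no reset: what is moved stays moved. The work goes in short steps, Python scripts to look and compute and a tool call to move; the robot and the scene stay as the last step left them, time stands still between calls to the robot, and variables do not carry over. Pictures are saved under pics/ and viewed, at most 10 in all, crops included, and the job is handed in when it is done.

Besides the shell and the picture viewer there is one more tool, called after "Call:" as name(argument=value, ...) on one line, values as JSON. send_rows: Moves the arm, as the interface text tells. Its arguments: {"type":"object","properties":{"increments":{"type":"array"},"newtons":{"type":"number"}},"required":["increments"]}

```bash
mkdir -p pics; ls; python3 - <<'E'
from bench import r
import cv2,numpy as np
o=r.get_obs();print(o)
a=r.grab_frame("scene");b=r.grab_frame("side")
cv2.imwrite("pics/scene.png",a);cv2.imwrite("pics/side.png",b)
for n in("scene","side","wrist"):print(n,r.camera_model(n))
E
```

```text
pics
{'clock': 0.0, 'joint_pos': array([ 1.04750820e+00,  4.94205580e-01,  1.34614265e+00,  2.58830163e-05,
        1.30250481e+00, -9.55014975e-02]), 'dq': array([-0.00126259,  0.00053838, -0.0002817 ,  0.00012784,  0.00089299,
       -0.00084127]), 'tau': array([-1.63239321e-03, -8.78817272e+01, -3.81846642e+01,  7.06215715e-02,
        5.30734530e-02, -1.08202403e-04]), 'eef_pos': array([259.08063433, 568.34472159, 213.32044455]), 'tool_rot': array([-6.66777521e-01, -3.06960066e+00,  1.87362700e-03]), 'wrist_force': array([-0.12925815, -0.29752253, -0.66230896]), 'moment': array([-0.0192439 ,  0.02010219,  0.00064024]), 'gripper_force': 0.0, 'gripper_width': 91.29678106673315}
scene {'fx': 412.35227911310665, 'fy': 412.35227911310665, 'cx': 261.60433666793983, 'cy': 188.60129069793763, 'R': array([[-0.78359054,  0.62121645,  0.0087165 ],
       [ 0.36716401,  0.47436025, -0.80010808],
       [-0.50117507, -0.62375674, -0.59979253]]), 't': array([ 422.87744252, -148.57361062, 1058.41777204])}
side {'fx': 424.28046283232015, 'fy': 424.28046283232015, 'cx': 257.43887479598044, 'cy': 187.44839836934267, 'R': array([[ 0.72112765, -0.69277993,  0.00555673],
       [-0.49646252, -0.5223382 , -0.6933165 ],
       [ 0.48321825,  0.49721099, -0.72061179]]), 't': array([-383.70050343,  329.86479297,  654.25339214])}
wrist {'fx': 330.75067763201645, 'fy': 330.75067763201645, 'cx': 258.3963198626366, 'cy': 193.02742462749293, 'tool_from_camera': array([[ 1.82687781e-04, -9.56622230e-01, -2.91331212e-01,
         8.27028567e+01],
       [ 9.99999861e-01,  3.08758674e-05,  5.25694496e-04,
        -2.13396624e-01],
       [-4.93895938e-04, -2.91331268e-01,  9.56622103e-01,
        -1.70477956e+02],
       [ 0.00000000e+00,  0.00000000e+00,  0.00000000e+00,
         1.00000000e+00]])}
```

View pics/scene.png

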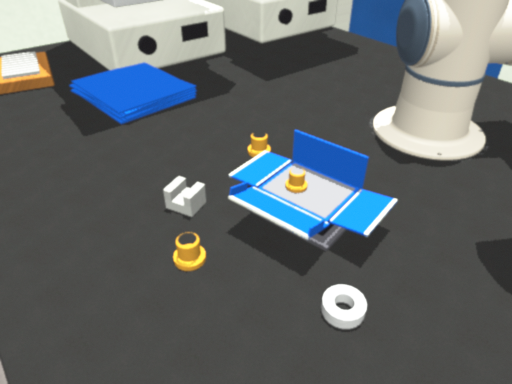

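View pics/side.png

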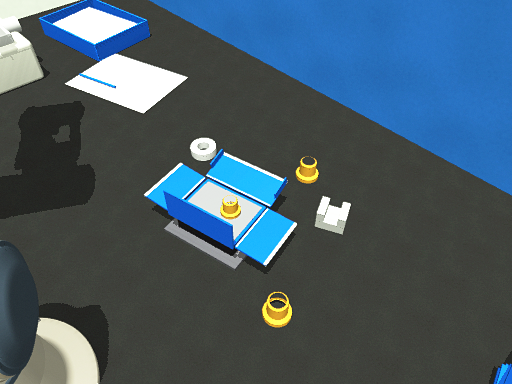

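Scene view: the tray is at about (310,195), with the near wall at the top right (293,134)-(366,155). The far panel is at (275,210), the left panel at (365,208) and the right panel at (262,168). The V-block is at (185,197) and the ring gauge at (344,306).
There are three bushing candidates, in scene pixels: (297,180) on the tray floor, (259,145) and (188,250) on the bench. The one on the floor fits the description. I'll check its size and confirm it in a crop.

```bash
cat > h.py <<'E'
from bench import r
import cv2,numpy as np
from scipy.spatial.transform import Rotation as Ro
def cam(n,obs=None):
    m=r.camera_model(n);K=np.array([[m['fx'],0,m['cx']],[0,m['fy'],m['cy']],[0,0,1]])
    if n=='wrist':
        T=np.eye(4);T[:3,:3]=Ro.from_rotvec(obs['tool_rot']).as_matrix();T[:3,3]=obs['eef_pos']
        W=np.linalg.inv(T@m['tool_from_camera']);return K,W[:3,:3],W[:3,3]
    return K,np.array(m['R']),np.array(m['t'])
def ray(c,uv,z):
    K,R,t=c;uv=np.atleast_2d(uv).astype(float);d=(R.T@np.linalg.inv(K)@np.c_[uv,np.ones(len(uv))].T).T
    o=-R.T@t;return o+d*((z-o[2])/d[:,2])[:,None]
def proj(c,X):
    K,R,t=c;p=(K@(R@np.atleast_2d(X).T+t[:,None])).T;return p[:,:2]/p[:,2:]
def tri(c1,p1,c2,p2):
    X=cv2.triangulatePoints(c1[0]@np.c_[c1[1],c1[2]],c2[0]@np.c_[c2[1],c2[2]],np.array(p1,float).reshape(2,1),np.array(p2,float).reshape(2,1));return (X[:3]/X[3]).ravel()
E
python3 - <<'E'
from h import *
for n,(x,y,w,h) in {'scene':(160,120,250,180),'side':(130,125,230,150)}.items():
    im=cv2.imread(f'pics/{n}.png');c=cam(n)
    hs=cv2.cvtColor(im,cv2.COLOR_BGR2HSV);roi=np.zeros(im.shape[:2],np.uint8);roi[y:y+h,x:x+w]=1
    g=((hs[...,1]<60)&(hs[...,2]>120)&(roi>0)).astype(np.uint8)
    k,l,s,ce=cv2.connectedComponentsWithStats(g)
    for i in range(1,k):
        if s[i,4]>30:
            cn=cv2.findContours((l==i).astype(np.uint8),0,2)[0][0];q=cv2.boxPoints(cv2.minAreaRect(cn))
            print(n,'grey',s[i],hs[l==i].mean(0).round(),'cent z50',ray(c,ce[i],50).round(),'rect',q.round().tolist())
    g=((hs[...,0]>12)&(hs[...,0]<32)&(hs[...,1]>120)&(hs[...,2]>90)&(roi>0 if n=='side' else 1)).astype(np.uint8)
    k,l,s,ce=cv2.connectedComponentsWithStats(g)
    for i in range(1,k):
        if s[i,4]>60:print(n,'brass',s[i],ray(c,ce[i],60 ).round())
    cv2.imwrite(f'pics/{n}_c.png',cv2.resize(im[y:y+h,x:x+w],None,fx=3.2,fy=3.2,interpolation=cv2.INTER_CUBIC))
E
```

```text
scene grey [372 120  38  34 941] [ 22.  21. 221.] cent z50 [[159.   6.  50.]] rect [[372.0, 120.0], [409.0, 120.0], [409.0, 153.0], [372.0, 153.0]]
scene grey [228 150  41  28 168] [ 39.  10. 240.] cent z50 [[501. -99.  50.]] rect [[227.0, 173.0], [266.0, 148.0], [268.0, 152.0], [230.0, 177.0]]
scene grey [256 160  34  26  98] [100.  21. 252.] cent z50 [[480. -41.  50.]] rect [[256.0, 184.0], [289.0, 160.0], [290.0, 161.0], [257.0, 185.0]]
scene grey [ 263  164   91   53 2098] [106.   8. 229.] cent z50 [[462.  49.  50.]] rect [[263.0, 188.0], [279.0, 153.0], [353.0, 189.0], [337.0, 223.0]]
scene grey [ 163  175   43   42 1214] [ 39.   7. 189.] cent z50 [[655. -82.  50.]] rect [[157.0, 205.0], [169.0, 171.0], [210.0, 185.0], [199.0, 219.0]]
scene grey [253 187  68  33 111] [100.  34. 255.] cent z50 [[521.  49.  50.]] rect [[253.0, 188.0], [253.0, 186.0], [320.0, 218.0], [320.0, 220.0]]
scene grey [330 190  31  31 115] [ 91.  16. 251.] cent z50 [[445. 117.  50.]] rect [[330.0, 219.0], [360.0, 189.0], [361.0, 191.0], [331.0, 221.0]]
scene grey [228 195 114  53 638] [ 63.  10. 208.] cent
[... 1497 characters left out ...]
]]
side grey [315 196  36  39 876] [ 32.  10. 227.] cent z50 [[ 615. -128.   50.]] rect [[313.0, 226.0], [321.0, 195.0], [351.0, 203.0], [342.0, 234.0]]
side grey [236 209  32  38  98] [ 24.   7. 251.] cent z50 [[478. -39.  50.]] rect [[235.0, 245.0], [266.0, 208.0], [267.0, 209.0], [237.0, 246.0]]
side grey [164 221  79  48 778] [106.   8. 162.] cent z50 [[383.  -7.  50.]] rect [[163.0, 230.0], [169.0, 219.0], [242.0, 259.0], [236.0, 269.0]]
side grey [264 222  33  45 201] [ 13.   6. 251.] cent z50 [[ 490. -104.   50.]] rect [[262.0, 264.0], [294.0, 221.0], [297.0, 224.0], [265.0, 266.0]]
side brass [295 156  24  28 419] [[666. -16.  60.]]
side brass [220 198  21  21 291] [[473.  18.  60.]]
```

View pics/scene_c.png

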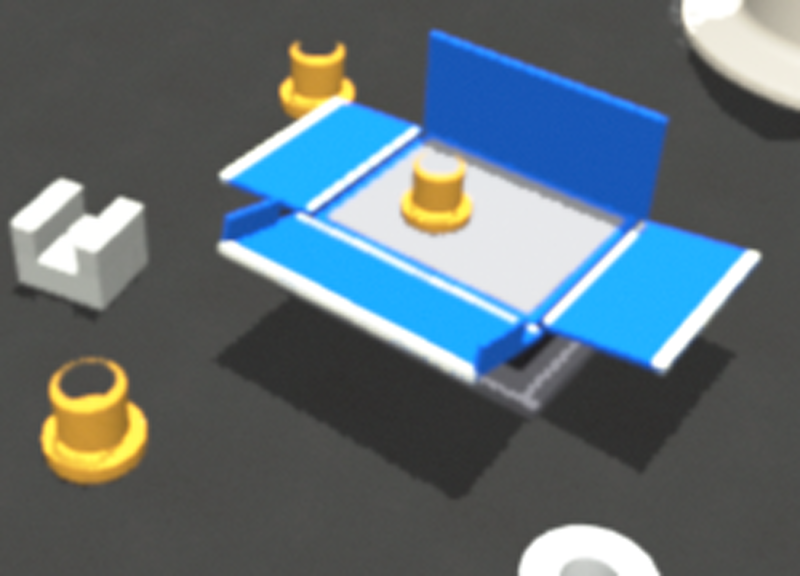

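View pics/side_c.png

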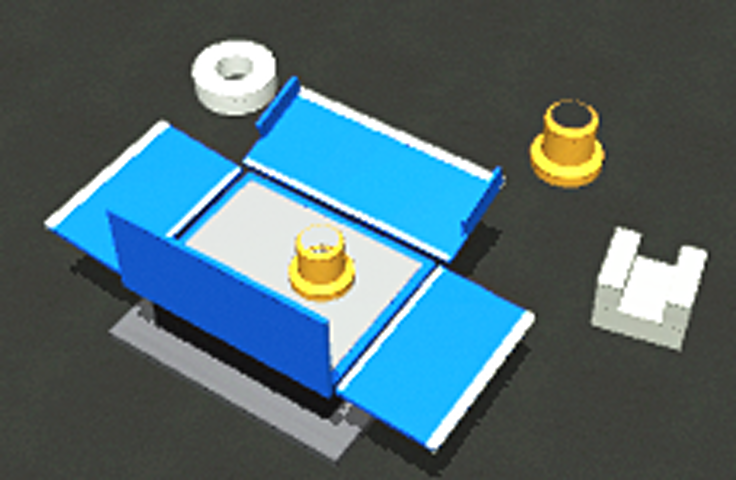

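Both crops agree. The only bushing standing on the tray floor is at scene crop (437,190), about (297,180) in the full picture; the other two are on the bench. Next I'll triangulate the tray corners.

```bash
python3 - <<'E'
from h import *
c1,c2=cam('scene'),cam('side')
P={'WL':((665,120),(108,212)),'WR':((432,32),(328,322)),'Ln':((757,255),(48,224)),'Lf':((660,368),(165,124)),'Rn':((345,99),(434,448)),'Rf':((222,178),(532,317)),'Fl':((474,377),(300,90)),'Fr':((220,246),(502,182)),
'bush':((437,215),(321,285)),'vbl':((80,180+70),(650,300)),'ring':((588,590),(235,85))}
X={k:tri(c1,np.array(a)/3.2+[160,120],c2,np.array(b)/3.2+[130,125]) for k,(a,b) in P.items()}
for k,v in X.items():print(k,v.round(1))
ya=(X['WL']-X['WR'])+(X['Fl']-X['Fr'])+(X['Ln']-X['Rn'])+(X['Lf']-X['Rf']);yaw=np.arctan2(-ya[0],ya[1]);ex=np.array([np.cos(yaw),np.sin(yaw)]);ey=np.array([-ex[1],ex[0]])
print('yaw deg',np.degrees(yaw),'|W|',np.linalg.norm(X['WL']-X['WR']))
W=(X['WL']+X['WR'])[:2]/2+62*ex; print('orig from wall',W)
hs=cv2.cvtColor(cv2.imread('pics/scene.png'),cv2.COLOR_BGR2HSV)
# side panels' x middle 
print('mid sides',(X['Ln']+X['Lf']+X['Rn']+X['Rf'])/4)
for k,v in X.items():d=v[:2]-W;print(k,'tray',(d@ex).round(1),(d@ey).round(1),v[2].round(1))
E
```

```text
WL [380.5 100.5 117.5]
WR [418.1 -52.2 119.1]
Ln [371.3 169.5  60.3]
Lf [483.5 195.1  58.9]
Rn [ 436.  -116.1   46.9]
Rf [550.3 -90.8  45.1]
Fl [568.2 149.2  68. ]
Fr [605.6 -11.4  67.5]
bush [472.2  19.   45.6]
vbl [ 637.6 -118.9   13.4]
ring [577.8 242.2   7.7]
yaw deg 13.140772278871685 |W| 157.28341134900302
orig from wall [459.66658019  38.27062743]
mid sides [460.25815411  39.43349761  52.7860506 ]
WL tray -63.0 78.6 117.5
WR tray -61.0 -78.6 119.1
Ln tray -56.2 147.9 60.3
Lf tray 58.8 147.4 58.9
Rn tray -58.2 -144.9 46.9
Rf tray 58.9 -146.3 45.1
Fl tray 130.9 83.3 68.0
Fr tray 130.8 -81.6 67.5
bush tray 7.8 -21.6 45.6
vbl tray 137.5 -193.5 13.4
ring tray 161.4 171.7 7.7
```

```bash
cat >> h.py <<'E'
YAW=np.radians(13.0);O=np.array([460.,38.7,0]);T=Ro.from_euler('z',YAW).as_matrix()
def Rt(side,th):
    # tool orientation in world; side: 'L','R','F'; th=tilt from vertical (deg), pointing in toward tray
    s,c=np.sin(np.radians(th)),np.cos(np.radians(th))
    if side in'LR': z=np.array([0,-s if side=='L' else s,-c]);x=np.array([-1.,0,0])
    else: z=np.array([-s,0,-c]);x=np.array([0,1.,0])
    return T@np.c_[x,np.cross(z,x),z]
def tp(side,u,v,z):
    # u outward from tray middle, v along crease (tray x for L/R, tray y for F) -> world
    p={'L':(v,u,z),'R':(v,-u,z),'F':(u,v,z)}[side];return O+T@np.array(p,float)
def push(side,phi,th,s=12,v=0):
    a,f=np.radians(90-th),np.radians(phi);cr=62 if side=='F' else 77
    face=lambda rho:np.array([cr+rho*np.cos(f)+2*np.sin(f),50+rho*np.sin(f)-2*np.cos(f)])
    C=face(72)-s*np.array([np.cos(a),np.sin(a)]) if f<a else face(72-s)
    P=C-13.5*np.array([-np.sin(a),np.cos(a)]);return P.round(1)
def rows(p0,R0,way):
    # way: list of (pos,R) ; prints row values relative to commanded p0,R0
    for p,R in way:
        d=R0.T@(p-p0)/10;w=np.degrees(Ro.from_matrix(R0.T@R).as_rotvec());n=max(np.linalg.norm(d)*10/41.7,np.linalg.norm(w)/7.16)
        print(d.round(2).tolist(),w.round(1).tolist(),'min rows %.1f'%n)
def st():
    o=r.get_obs();print('t',round(o['clock'],2),'F',o['wrist_force'].round(1),'M',o['moment'].round(2),'grip',round(o['gripper_width'],1),round(o['gripper_force'],1),'j',o['joint_pos'].round(2))
    p=o['eef_pos'];R=Ro.from_rotvec(o['tool_rot']).as_matrix();print('tcp tray',(T.T@(p-O)).round(1),'z',(T.T@R[:,2]).round(3),'y',(T.T@R[:,1]).round(3));return p,R
E
python3 - <<'E'
from h import *
X=tri(cam('scene'),(189,258),cam('side'),(307,176));print('bush far',X,T.T@(X-O))
p,R=st()
for f in(8,20,35,50,65,75):print(f,push('L',f,40),push('F',f,40))
rows(p,R,[(tp('L',260,0,130),Rt('L',40))])
R1=Rt('L',40);p1=tp('L',260,0,130)
rows(p1,R1,[(tp('L',190,0,35),R1),(tp('L',152,0,30),R1)]+[(tp('L',*push('L',f,40)[:1],0,push('L',f,40)[1]),R1) for f in(8,20,35,50,60,68,75)])
E
```

```text
bush far [ 7.06408369e+02  1.26186845e+01 -5.94925919e-01] [234.22591876 -80.8426754   -0.59492592]
t 0.1 F [ 0.5  0.1 -0.9] M [-0.02 -0.03  0.05] grip 91.2 0.0 j [ 1.05  0.49  1.35 -0.    1.3  -0.1 ]
tcp tray [-76.6 561.3 213.4] z [-0.001 -0.001 -1.   ] y [ 0.609  0.793 -0.001]
8 [151.2  40.2] [136.2  40.2]
20 [148.   54.9] [133.   54.9]
35 [139.8  71.8] [124.8  71.8]
50 [127.4  86. ] [112.4  86. ]
65 [114.5  94.9] [99.5 94.9]
75 [104.8  98.8] [89.8 98.8]
[-24.42, -19.23, 8.36] [38.5, -13.1, -35.9] min rows 7.7
[-0.0, 0.74, 11.78] [0.0, 0.0, 0.0] min rows 2.8
[0.0, -1.85, 14.6] [0.0, 0.0, 0.0] min rows 3.5
[-0.0, -2.56, 13.87] [0.0, 0.0, 0.0] min rows 3.4
[0.0, -3.75, 12.95] [0.0, 0.0, 0.0] min rows 3.2
[-0.0, -5.47, 12.18] [0.0, 0.0, 0.0] min rows 3.2
[-0.0, -7.33, 11.89] [0.0, 0.0, 0.0] min rows 3.4
[-0.0, -8.37, 11.94] [0.0, 0.0, 0.0] min rows 3.5
[-0.0, -9.19, 12.12] [0.0, 0.0, 0.0] min rows 3.6
[0.0, -9.88, 12.37] [0.0, 0.0, 0.0] min rows 3.8
```

Call:
send_rows(increments=[[-24.4, -19.2, 8.4, 38.5, -13.1, -35.9, 0], [-24.4, -19.2, 8.4, 38.5, -13.1, -35.9, 0], [-24.4, -19.2, 8.4, 38.5, -13.1, -35.9, 0], [-24.4, -19.2, 8.4, 38.5, -13.1, -35.9, 0], [-24.4, -19.2, 8.4, 38.5, -13.1, -35.9, 0], [-24.4, -19.2, 8.4, 38.5, -13.1, -35.9, 0], [-24.4, -19.2, 8.4, 38.5, -13.1, -35.9, 0], [-24.4, -19.2, 8.4, 38.5, -13.1, -35.9, 0], [-24.4, -19.2, 8.4, 38.5, -13.1, -35.9, 0], [-24.4, -19.2, 8.4, 38.5, -13.1, -35.9, 0]])

```text
clock: 0.93
eef_pos: [401.3, 291.8, 129.0]
tool_rot: [-0.324, 2.864, -1.044]
wrist_force: [-0.1, 0.6, 0.9]
gripper_width: 27.6
gripper_force: 0.0
```

```bash
python3 - <<'E'
from h import *
p,R=st();R1=Rt('L',40)
rows(p,R,[(tp('L',260,0,130),R1)])
E
```

```text
t 0.93 F [-0.1  0.6  0.9] M [ 0.47  0.12 -0.02] grip 27.6 0.0 j [ 0.87  0.68  1.51 -0.54  1.44 -0.71]
tcp tray [ -0.3 259.8 129. ] z [-0.002 -0.643 -0.765] y [ 0.001  0.765 -0.643]
[-0.03, -0.05, -0.09] [-0.0, -0.1, -0.0] min rows 0.0
```

Call:
send_rows(increments=[[0, 0.7, 11.8, 0, 0, 0, 0], [0, 0.7, 11.8, 0, 0, 0, 0], [0, 0.7, 11.8, 0, 0, 0, 0], [0, 0.7, 11.8, 0, 0, 0, 0], [0, -1.8, 14.6, 0, 0, 0, 0], [0, -1.8, 14.6, 0, 0, 0, 0], [0, -2.5, 13.9, 0, 0, 0, 0], [0, -3.1, 13.4, 0, 0, 0, 0], [0, -3.7, 13.0, 0, 0, 0, 0], [0, -3.7, 13.0, 0, 0, 0, 0]])

```text
clock: 1.77
eef_pos: [427.5, 185.1, 56.0]
tool_rot: [-0.324, 2.861, -1.037]
wrist_force: [0.5, 1.1, 0.2]
gripper_width: 0.5
gripper_force: 0.0
```

```bash
python3 - <<'E'
from h import *
st()
a=r.grab_frame("scene")[120:300,200:420];b=r.grab_frame("side")[110:290,120:340]
cv2.imwrite("pics/a.png",cv2.resize(np.hstack([a,b]),None,fx=1.8,fy=1.8))
E
```

```text
t 1.77 F [0.5 1.1 0.2] M [0.45 0.08 0.02] grip 0.5 0.0 j [ 0.72  0.73  1.73 -0.67  1.15 -0.65]
tcp tray [  1.3 149.9  56. ] z [ 0.003 -0.641 -0.767] y [ 0.003  0.767 -0.641]
```

View pics/a.png

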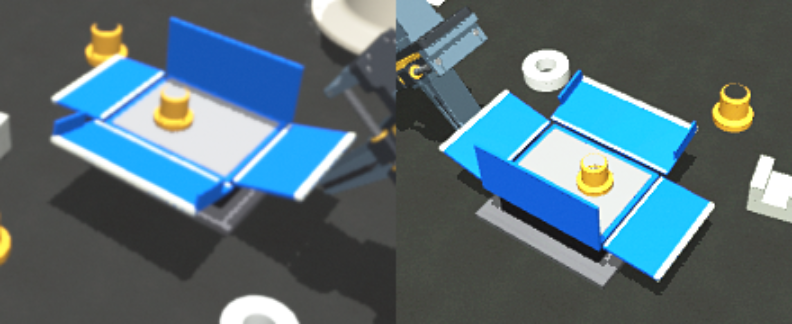

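The left panel is rising on the finger, which is at (375,190) in the left half. I'll carry on to about 75 degrees.

Call:
send_rows(increments=[[0, -0.8, -0.4, 0, 0, 0, 0], [0, -1.7, -0.8, 0, 0, 0, 0], [0, -2.7, -0.9, 0, 0, 0, 0], [0, -3.6, -1.0, 0, 0, 0, 0], [0, -4.1, -1.0, 0, 0, 0, 0], [0, -4.6, -1.0, 0, 0, 0, 0], [0, -5.1, -0.9, 0, 0, 0, 0], [0, -5.5, -0.8, 0, 0, 0, 0], [0, -6.0, -0.6, 0, 0, 0, 0], [0, -6.0, -0.6, 0, 0, 0, 0]])

```text
clock: 2.7
eef_pos: [436.2, 141.8, 97.4]
tool_rot: [-0.324, 2.863, -1.042]
wrist_force: [-0.2, -0.2, 0.1]
gripper_width: 0.7
gripper_force: 0.0
```

```bash
python3 - <<'E'
from h import *
p,R=st()
cv2.imwrite("pics/b.png",r.grab_frame("side"))
U=Rt('L',0)
# retreat outward, rise, go upright above crease 
rows(p,R,[(tp('L',150,0,100),R),(tp('L',150,0,240),U),(tp('L',77,0,240),U),(tp('L',77,0,105),U)])
rows(tp('L',150,0,240),U,[(tp('L',77,0,200),U),(tp('L',77,0,105),U)])
E
```

```text
t 2.7 F [-0.2 -0.2  0.1] M [0.42 0.11 0.03] grip 0.7 0.0 j [ 0.64  0.65  1.77 -0.7   1.16 -0.72]
tcp tray [  0.  105.8  97.4] z [-0.    -0.643 -0.766] y [ 0.001  0.766 -0.643]
[0.01, 3.22, -3.04] [0.0, 0.0, 0.0] min rows 1.1
[0.0, -5.78, -13.77] [-40.0, -0.0, -0.1] min rows 5.6
[-0.01, -11.37, -9.07] [-40.0, -0.0, -0.1] min rows 5.6
[-0.0, -2.7, 1.27] [-40.0, -0.0, -0.1] min rows 5.6
[-0.0, -7.3, 4.0] [0.0, 0.0, 0.0] min rows 2.0
[-0.0, -7.3, 13.5] [0.0, 0.0, 0.0] min rows 3.7
```

Call:
send_rows(increments=[[0, 3.2, -3.0, 0, 0, 0, 0.5], [0, 3.2, -3.0, 0, 0, 0, 1], [0, -5.8, -13.8, -40, 0, 0, 1], [0, -5.8, -13.8, -40, 0, 0, 1], [0, -5.8, -13.8, -40, 0, 0, 1], [0, -5.8, -13.8, -40, 0, 0, 1], [0, -5.8, -13.8, -40, 0, 0, 1], [0, -5.8, -13.8, -40, 0, 0, 1], [0, -5.8, -13.8, -40, 0, 0, 1], [0, -5.8, -13.8, -40, 0, 0, 1]])

```text
clock: 3.58
eef_pos: [426.3, 184.3, 240.2]
tool_rot: [-0.349, 3.122, -0.002]
wrist_force: [0.2, 0.1, -0.9]
gripper_width: 64.0
gripper_force: 0.0
```

```bash
python3 - <<'E'
from h import *
p,R=st();U=Rt('L',0)
o=r.get_obs();a=r.grab_frame("wrist");cv2.imwrite("pics/w1.png",a);cv2.imwrite("pics/s1.png",r.grab_frame("side"));cv2.imwrite("pics/c1.png",r.grab_frame("scene"))
rows(p,R,[(tp('L',77,0,200),U),(tp('L',77,0,98),U)])
# bright white edge detection in scene/side near expected left edge
for n,f in(('scene','c1'),('side','s1')):
    im=cv2.imread(f'pics/{n and f}.png');c=cam(n)
    for ph in(60,70,80):
        X=[tp('L',77+72*np.cos(np.radians(ph)),v,50+72*np.sin(np.radians(ph))) for v in(-58,58)]
        print(n,ph,proj(c,X).round().tolist())
a=cv2.imread('pics/c1.png')[120:300,200:420];b=cv2.imread('pics/s1.png')[110:290,120:340]
cv2.imwrite("pics/d.png",cv2.resize(np.hstack([a,b]),None,fx=1.8,fy=1.8))
E
```

```text
t 3.58 F [ 0.2  0.1 -0.9] M [ 0.04 -0.02  0.05] grip 64.0 0.0 j [ 0.28  0.24  1.69 -0.    1.22 -1.51]
tcp tray [-1.000e-01  1.495e+02  2.402e+02] z [ 0.    -0.002 -1.   ] y [ 0.004  1.    -0.002]
[-0.04, -7.24, 4.03] [-0.1, 0.0, -0.2] min rows 2.0
[-0.04, -7.23, 14.23] [-0.1, 0.0, -0.2] min rows 3.8
scene 60 [[384.0, 168.0], [351.0, 201.0]]
scene 70 [[378.0, 163.0], [345.0, 195.0]]
scene 80 [[372.0, 160.0], [338.0, 190.0]]
side 60 [[152.0, 184.0], [190.0, 151.0]]
side 70 [[156.0, 184.0], [194.0, 151.0]]
side 80 [[160.0, 186.0], [199.0, 152.0]]
```

View pics/d.png

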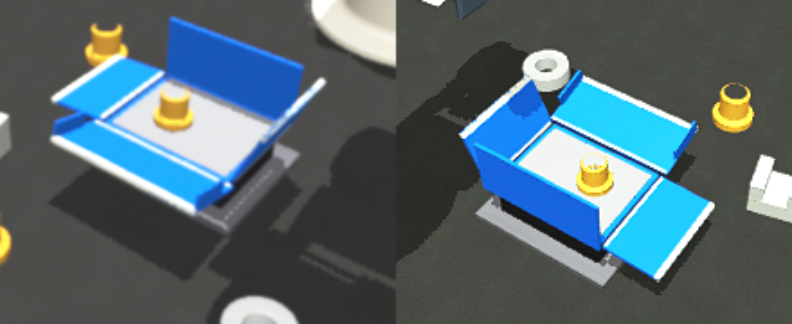

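The left panel stands at about 65 degrees, its edge end at scene (380,164). Now I'll straddle it and close to square it.

Call:
send_rows(increments=[[0, -3.6, 0, 0, 0, 0, 1], [0, -7.2, 4.0, 0, 0, 0, 1], [0, -7.2, 4.0, 0, 0, 0, 1], [0, -7.2, 8.0, 0, 0, 0, 1], [0, -7.2, 11, 0, 0, 0, 1], [0, -7.2, 14.2, 0, 0, 0, 1], [0, -7.2, 14.2, 0, 0, 0, 1], [0, -7.2, 14.2, 0, 0, 0, 0.5], [0, -7.2, 14.2, 0, 0, 0, 0.25], [0, -7.2, 14.2, 0, 0, 0, 0.25]], newtons=8)

```text
clock: 4.57
eef_pos: [443.4, 116.3, 99.8]
tool_rot: [-0.356, 3.118, 0.001]
wrist_force: [0.2, -1.2, 0.3]
gripper_width: 73.9
gripper_force: 0.0
```

Call:
send_rows(increments=[[0, 0, 0, 0, 0, 0, 0.2], [0, 0, 0, 0, 0, 0, 0.1], [0, 0, 0, 0, 0, 0, 0], [0, 0, 0, 0, 0, 0, 0], [0, 0, 0, 0, 0, 0, 0], [0, 0, 0, 0, 0, 0, 0], [0, 0, 0, 0, 0, 0, 0]], newtons=8)

```text
clock: 5.15
eef_pos: [442.4, 115.7, 98.2]
tool_rot: [-0.354, 3.121, 0.001]
wrist_force: [-0.7, 0.5, 0.8]
gripper_width: 27.3
gripper_force: 0.5
```

```bash
python3 - <<'E'
from h import *
p,R=st();o=r.get_obs();print('F tray',T.T@o['wrist_force'],'M tray',T.T@o['moment'])
E
```

```text
t 5.15 F [-0.7  0.5  0.8] M [0.21 0.05 0.01] grip 27.3 0.5 j [ 0.12  0.43  1.88  0.    0.82 -1.67]
tcp tray [ 0.1 79.  98.2] z [ 0.001  0.001 -1.   ] y [0.001 1.    0.001]
F tray [-0.57237927  0.63911241  0.80267533] M tray [0.21243837 0.00052578 0.00580635]
```

Call:
send_rows(increments=[[0, -0.1, 0, 0, 0, 0, 0], [0, -0.15, 0, 0, 0, 0, 0], [0, -0.15, 0, 0, 0, 0, 0], [0, -0.15, 0, 0, 0, 0, 0], [0, -0.15, 0, 0, 0, 0, 0], [0, -0.15, 0, 0, 0, 0, 0], [0, -0.15, 0, 0, 0, 0, 0]], newtons=12)

```text
clock: 5.73
eef_pos: [442.8, 114.1, 98.2]
tool_rot: [-0.355, 3.121, 0.0]
wrist_force: [0.1, -2.6, -0.5]
gripper_width: 4.1
gripper_force: 12.0
```

```bash
python3 - <<'E'
from h import *
for i in range(2):
    p,R=st();o=r.get_obs();print('F tray',T.T@o['wrist_force'],'M tray',T.T@o['moment']);r.grab_frame('side')
E
```

```text
t 5.73 F [ 0.1 -2.6 -0.5] M [-0.56 -0.08  0.23] grip 4.1 12.0 j [ 0.12  0.43  1.88  0.    0.82 -1.68]
tcp tray [ 0.2 77.3 98.2] z [ 0.001  0.    -1.   ] y [0.001 1.    0.   ]
F tray [-0.50721887 -2.57896024 -0.51148925] M tray [-0.55914735  0.04765565  0.22780871]
t 5.78 F [ 0.6 -3.2 -1.4] M [-0.62 -0.09  0.2 ] grip 4.1 12.0 j [ 0.12  0.43  1.88  0.    0.82 -1.68]
tcp tray [ 0.2 77.3 98.1] z [ 0.001  0.    -1.   ] y [0.001 1.    0.   ]
F tray [-0.11434153 -3.22703964 -1.44330346] M tray [-0.62247262  0.04916899  0.20421125]
```

Call:
send_rows(increments=[[0, -0.07, 0, 0, 0, 0, 0], [0, -0.07, 0, 0, 0, 0, 0], [0, -0.07, 0, 0, 0, 0, 0.3], [0, -0.07, 0, 0, 0, 0, 0.3], [0, -0.07, 0, 0, 0, 0, 0.3], [0, -0.07, 0, 0, 0, 0, 0.3], [0, -0.07, -4, 0, 0, 0, 0.3], [0, -0.07, -8, 0, 0, 0, 0.3], [0, -0.07, -12, 0, 0, 0, 0.1], [0, -0.07, -12, 0, 0, 0, 0]])

```text
clock: 6.67
eef_pos: [445.8, 113.9, 224.6]
tool_rot: [-0.353, 3.112, 0.001]
wrist_force: [0.9, -0.5, 1.3]
gripper_width: 17.4
gripper_force: 0.0
```

```bash
python3 - <<'E'
from h import *
p,R=st();R1=Rt('R',40)
rows(p,R,[(tp('R',150,0,260),R),(tp('R',270,0,140),R1)])
p1=tp('R',270,0,140)
rows(p1,R1,[(tp('R',190,0,30),R1),(tp('R',152,0,22),R1)]+[(tp('R',push('R',f,40)[0],0,push('R',f,40)[1]),R1) for f in(0,20,35,50,60,68,75,82)])
E
```

```text
t 6.67 F [ 0.9 -0.5  1.3] M [ 0.03 -0.07  0.01] grip 17.4 0.0 j [ 0.12  0.24  1.73  0.    1.16 -1.68]
tcp tray [  3.1  76.5 224.6] z [ 0.01 -0.   -1.  ] y [ 0.001  1.    -0.   ]
[0.26, -22.65, -3.53] [0.0, 0.0, 0.0] min rows 5.5
[0.37, -34.64, 8.47] [-40.0, 0.6, 0.2] min rows 8.6
[0.0, -0.94, 13.57] [0.0, 0.0, 0.0] min rows 3.3
[-0.0, 1.45, 16.62] [0.0, 0.0, 0.0] min rows 4.0
[-0.0, 2.01, 16.03] [0.0, 0.0, 0.0] min rows 3.9
[-0.0, 3.88, 14.36] [0.0, 0.0, 0.0] min rows 3.6
[0.0, 5.59, 13.59] [0.0, 0.0, 0.0] min rows 3.5
[0.0, 7.45, 13.3] [0.0, 0.0, 0.0] min rows 3.7
[0.0, 8.49, 13.35] [0.0, 0.0, 0.0] min rows 3.8
[0.0, 9.31, 13.53] [0.0, 0.0, 0.0] min rows 3.9
[-0.0, 10.01, 13.77] [0.0, 0.0, 0.0] min rows 4.1
[-0.0, 10.66, 14.1] [0.0, 0.0, 0.0] min rows 4.2
```

Call:
send_rows(increments=[[0, -11, -4, 0, 0, 0, 0], [0, -22.6, -4, -10, 0, 0, 0], [0, -22.6, -4, -10, 0, 0, 0], [0, -22.6, -4, -20, 0, 0, 0], [0, -22.6, -4, -20, 0, 0, 0], [0, -34.6, 8, -40, 0, 0, 0], [0, -34.6, 8, -40, 0, 0, 0], [0, -34.6, 8, -40, 0, 0, 0], [0, -34.6, 8, -40, 0, 0, 0], [0, -34.6, 8, -40, 0, 0, 0]])

```text
clock: 7.5
eef_pos: [518.0, -218.4, 140.0]
tool_rot: [0.321, -2.862, -1.048]
wrist_force: [0.3, 0.4, 0.4]
gripper_width: 0.5
gripper_force: 0.0
```

```bash
python3 - <<'E'
from h import *
p,R=st();R1=Rt('R',40)
rows(p,R,[(tp('R',190,0,30),R1),(tp('R',152,0,22),R1)]+[(tp('R',push('R',f,40)[0],0,push('R',f,40)[1]),R1) for f in(0,20)])
E
```

```text
t 7.5 F [0.3 0.4 0.4] M [-0.34 -0.06 -0.04] grip 0.5 0.0 j [-0.74  0.78  1.23  0.38  1.72 -2.59]
tcp tray [  -1.3 -263.6  140. ] z [ 0.002  0.646 -0.764] y [0.003 0.764 0.646]
[-0.11, -1.49, 13.15] [0.2, 0.1, -0.2] min rows 3.2
[-0.1, 0.9, 16.22] [0.2, 0.1, -0.2] min rows 3.9
[-0.1, 1.45, 15.62] [0.2, 0.1, -0.2] min rows 3.8
[-0.1, 3.33, 13.96] [0.2, 0.1, -0.2] min rows 3.4
```

Call:
send_rows(increments=[[0, -1.5, 13.2, 0, 0, 0, 0], [0, -1.5, 13.2, 0, 0, 0, 0], [0, -1.5, 13.2, 0, 0, 0, 0], [0, -1.5, 13.2, 0, 0, 0, 0], [0, -1.5, 13.2, 0, 0, 0, 0], [0, -1.5, 13.2, 0, 0, 0, 0]])

```text
clock: 8.0
eef_pos: [502.6, -144.4, 32.5]
tool_rot: [0.326, -2.864, -1.043]
wrist_force: [0.8, -1.2, 0.8]
gripper_width: 0.8
gripper_force: 0.0
```

```bash
python3 - <<'E'
from h import *
p,R=st();R1=Rt('R',40)
rows(p,R,[(tp('R',152,0,22),R1)]+[(tp('R',push('R',f,40)[0],0,push('R',f,40)[1]),R1) for f in(0,10,20,35,50,60,68,75,80)])
E
```

```text
t 8.0 F [ 0.8 -1.2  0.8] M [-0.38 -0.15  0.  ] grip 0.8 0.0 j [-0.67  0.86  1.44  0.42  1.44 -2.66]
tcp tray [   0.3 -187.9   32.5] z [ 0.001  0.643 -0.766] y [-0.     0.766  0.643]
[0.04, 2.07, 3.12] [0.0, 0.1, 0.0] min rows 0.9
[0.04, 2.63, 2.52] [0.0, 0.1, 0.0] min rows 0.9
[0.03, 3.49, 1.6] [0.0, 0.1, 0.0] min rows 0.9
[0.03, 4.5, 0.86] [0.0, 0.1, 0.0] min rows 1.1
[0.03, 6.21, 0.09] [0.0, 0.1, 0.0] min rows 1.5
[0.03, 8.07, -0.2] [0.0, 0.1, 0.0] min rows 1.9
[0.03, 9.12, -0.15] [0.0, 0.1, 0.0] min rows 2.2
[0.03, 9.93, 0.03] [0.0, 0.1, 0.0] min rows 2.4
[0.03, 10.63, 0.27] [0.0, 0.1, 0.0] min rows 2.5
[0.03, 11.1, 0.5] [0.0, 0.1, 0.0] min rows 2.7
```

Call:
send_rows(increments=[[0, 2.1, 3.1, 0, 0, 0, 0], [0, 2.1, 3.1, 0, 0, 0, 0], [0, 2.6, 2.5, 0, 0, 0, 0], [0, 3.5, 1.6, 0, 0, 0, 0], [0, 4.5, 0.9, 0, 0, 0, 0], [0, 5.4, 0.5, 0, 0, 0, 0], [0, 6.2, 0.1, 0, 0, 0, 0], [0, 7.1, -0.1, 0, 0, 0, 0], [0, 8.1, -0.2, 0, 0, 0, 0], [0, 8.6, -0.2, 0, 0, 0, 0]])

```text
clock: 8.83
eef_pos: [487.5, -80.1, 90.2]
tool_rot: [0.326, -2.864, -1.043]
wrist_force: [0.9, -1.8, 1.1]
gripper_width: 0.3
gripper_force: 0.5
```

Call:
send_rows(increments=[[0, 0.5, 0, 0, 0, 0, 0], [0, 0.9, 0.1, 0, 0, 0, 0], [0, 1.3, 0.2, 0, 0, 0, 0], [0, 1.7, 0.3, 0, 0, 0, 0], [0, 2.1, 0.5, 0, 0, 0, 0], [0, 2.5, 0.7, 0, 0, 0, 0], [0, 2.5, 0.7, 0, 0, 0, 0]])

```text
clock: 9.42
eef_pos: [482.0, -57.1, 99.9]
tool_rot: [0.326, -2.863, -1.044]
wrist_force: [0.4, -0.7, -0.2]
gripper_width: 0.5
gripper_force: 0.0
```

```bash
python3 - <<'E'
from h import *
p,R=st();U=Rt('R',0)
rows(p,R,[(tp('R',150,0,100),R),(tp('R',150,0,240),U)])
a=r.grab_frame("scene")[120:300,200:420];b=r.grab_frame("side")[110:290,120:340]
cv2.imwrite("pics/e.png",cv2.resize(np.hstack([a,b]),None,fx=1.8,fy=1.8))
E
```

```text
t 9.42 F [ 0.4 -0.7 -0.2] M [-0.33 -0.06 -0.  ] grip 0.5 0.0 j [-0.58  0.7   1.58  0.47  1.42 -2.59]
tcp tray [ -0.1 -98.3  99.9] z [ 0.     0.644 -0.765] y [0.    0.765 0.644]
[-0.01, -3.95, -3.34] [0.0, 0.0, 0.0] min rows 1.2
[-0.02, 5.07, -14.05] [40.1, 0.0, -0.0] min rows 5.6
```

View pics/e.png

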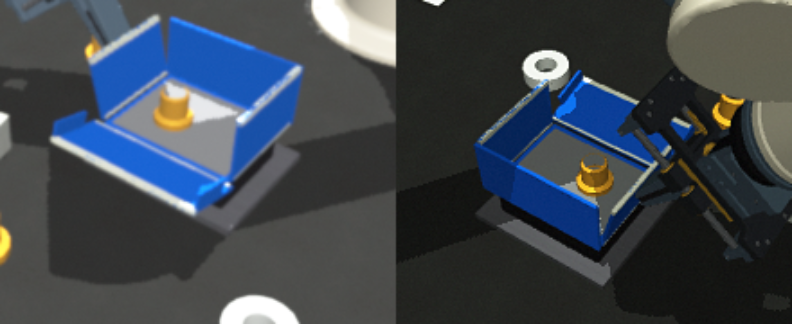

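The left panel stands upright, with its edge from (238,122) to (300,70). The right panel is nearly up, with its edge from (90,62) to (158,18). The bushing hasn't moved. Next I'll square the right panel.

Call:
send_rows(increments=[[0, -4.0, -3.3, 0, 0, 0, 0.5], [0, -4.0, -3.3, 0, 0, 0, 1], [0, 5.1, -14.1, 40, 0, 0, 1], [0, 5.1, -14.1, 40, 0, 0, 1], [0, 5.1, -14.1, 40, 0, 0, 1], [0, 5.1, -14.1, 40, 0, 0, 1], [0, 5.1, -14.1, 40, 0, 0, 1], [0, 5.1, -14.1, 40, 0, 0, 1], [0, 5.1, -14.1, 40, 0, 0, 1], [0, 5.1, -14.1, 40, 0, 0, 1]])

```text
clock: 10.35
eef_pos: [493.6, -107.3, 240.7]
tool_rot: [-0.358, 3.121, 0.003]
wrist_force: [-0.1, -1.0, -0.3]
gripper_width: 64.4
gripper_force: 0.0
```

```bash
python3 - <<'E'
from h import *
p,R=st();U=Rt('R',0)
rows(p,R,[(tp('R',77,0,200),U),(tp('R',77,0,98),U)])
E
```

```text
t 10.35 F [-0.1 -1.  -0.3] M [ 0.04 -0.02 -0.03] grip 64.4 0.0 j [-0.33  0.3   1.6   0.    1.25 -2.13]
tcp tray [-1.000e-01 -1.498e+02  2.407e+02] z [ 0.001  0.002 -1.   ] y [-0.001  1.     0.002]
[-0.01, 7.28, 4.09] [0.1, 0.0, 0.1] min rows 2.0
[-0.01, 7.25, 14.29] [0.1, 0.0, 0.1] min rows 3.8
```

Call:
send_rows(increments=[[0, 3.6, 0, 0, 0, 0, 1], [0, 7.3, 4.0, 0, 0, 0, 1], [0, 7.3, 4.0, 0, 0, 0, 1], [0, 7.3, 8.0, 0, 0, 0, 1], [0, 7.3, 11, 0, 0, 0, 1], [0, 7.3, 14.2, 0, 0, 0, 1], [0, 7.3, 14.2, 0, 0, 0, 1], [0, 7.3, 14.2, 0, 0, 0, 0.5], [0, 7.3, 14.2, 0, 0, 0, 0.2], [0, 7.3, 14.2, 0, 0, 0, 0.1]], newtons=8)

```text
clock: 11.18
eef_pos: [478.7, -37.7, 100.0]
tool_rot: [-0.353, 3.119, 0.001]
wrist_force: [0.4, 1.0, -0.3]
gripper_width: 74.3
gripper_force: 0.0
```

Call:
send_rows(increments=[[0, 0, 0, 0, 0, 0, 0], [0, 0, 0, 0, 0, 0, 0], [0, 0, 0, 0, 0, 0, 0], [0, 0, 0, 0, 0, 0, 0], [0, 0, 0, 0, 0, 0, 0], [0, 0, 0, 0, 0, 0, 0], [0, 0, 0, 0, 0, 0, 0], [0, 0, 0, 0, 0, 0, 0], [0, 0, 0, 0, 0, 0, 0], [0, 0, 0, 0, 0, 0, 0]], newtons=12)

```text
clock: 12.02
eef_pos: [477.6, -37.2, 98.5]
tool_rot: [-0.354, 3.121, 0.001]
wrist_force: [-0.7, -1.6, 0.9]
gripper_width: 7.5
gripper_force: 0.4
```

```bash
python3 - <<'E'
from h import *
for i in range(2):
    p,R=st();o=r.get_obs();print('F tray',T.T@o['wrist_force'],'M tray',T.T@o['moment']);r.grab_frame('side')
E
```

```text
t 12.02 F [-0.7 -1.6  0.9] M [-0.11 -0.05  0.01] grip 7.5 0.4 j [-0.2   0.46  1.83  0.    0.85 -2.  ]
tcp tray [  0.1 -77.9  98.5] z [ 0.001  0.    -1.   ] y [0.001 1.    0.   ]
F tray [-1.02513007 -1.44596755  0.89242777] M tray [-0.1229345  -0.02714601  0.01339666]
t 12.07 F [-0.9  2.5  1.1] M [0.7  0.15 0.16] grip 3.9 12.0 j [-0.2   0.46  1.83  0.    0.85 -2.  ]
tcp tray [  0.1 -77.8  98.5] z [ 0.001  0.001 -1.   ] y [0.001 1.    0.001]
F tray [-0.35537031  2.66290642  1.08535658] M tray [ 0.7178767  -0.00891983  0.15794275]
```

Call:
send_rows(increments=[[0, 0.1, 0, 0, 0, 0, 0], [0, 0.1, 0, 0, 0, 0, 0], [0, 0.1, 0, 0, 0, 0, 0.3], [0, 0.1, 0, 0, 0, 0, 0.3], [0, 0.1, 0, 0, 0, 0, 0.3], [0, 0.1, 0, 0, 0, 0, 0.3], [0, 0.1, -4, 0, 0, 0, 0.3], [0, 0.1, -8, 0, 0, 0, 0.3], [0, 0.1, -14, 0, 0, 0, 0.1], [0, 0.1, -14, 0, 0, 0, 0]])

```text
clock: 12.95
eef_pos: [478.6, -36.5, 243.2]
tool_rot: [-0.354, 3.116, -0.002]
wrist_force: [0.7, -0.3, 1.7]
gripper_width: 17.1
gripper_force: 0.0
```

```bash
python3 - <<'E'
from h import *
p,R=st();U=Rt('F',0)
rows(p,R,[(tp('F',150,10,250),U),(tp('F',200,10,220),U)])
R1=Rt('F',40);rows(tp('F',200,10,220),U,[(tp('F',240,10,150),R1)])
cv2.imwrite('pics/f1.png',r.grab_frame('scene'));cv2.imwrite('pics/f2.png',r.grab_frame('side'))
a=cv2.imread('pics/f1.png')[110:250,220:400];b=cv2.imread('pics/f2.png')[120:260,150:330]
cv2.imwrite("pics/f.png",cv2.resize(np.hstack([a,b]),None,fx=2.2,fy=2.2,interpolation=cv2.INTER_CUBIC))
E
```

```text
t 12.95 F [ 0.7 -0.3  1.7] M [ 0.03 -0.07 -0.02] grip 17.1 0.0 j [-0.2   0.25  1.65  0.    1.23 -2.  ]
tcp tray [  1.2 -77.5 243.2] z [ 0.005 -0.002 -1.   ] y [ 0.001  1.    -0.002]
[-14.87, 8.76, -0.61] [0.2, 0.3, 90.0] min rows 12.6
[-19.86, 8.77, 2.42] [0.2, 0.3, 90.0] min rows 12.6
[0.0, 4.0, 7.0] [40.0, -0.0, -0.0] min rows 5.6
```

View pics/f.png

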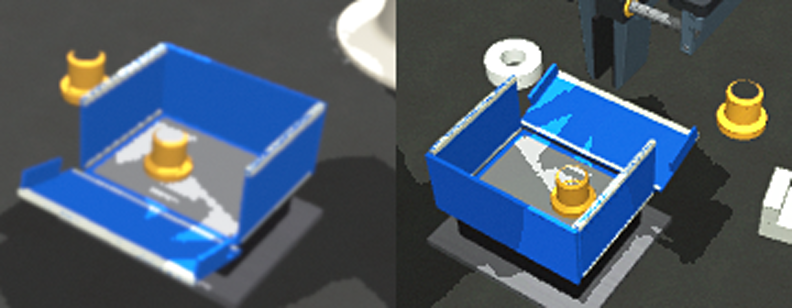

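Call:
send_rows(increments=[[-15, 8.8, 0, 0, 0, 90, 0], [-15, 8.8, 0, 0, 0, 90, 0], [-15, 8.8, 0, 0, 0, 90, 0], [-15, 8.8, 0, 0, 0, 90, 0], [-20, 8.8, 2, 0, 0, 90, 0], [-20, 8.8, 2, 0, 0, 90, 0], [-20, 8.8, 2, 0, 0, 90, 0], [-20, 8.8, 2, 0, 0, 90, 0], [-20, 8.8, 2, 0, 0, 90, 0], [-20, 8.8, 2, 0, 0, 90, 0]])

```text
clock: 13.88
eef_pos: [652.1, 94.4, 217.3]
tool_rot: [-1.516, -2.75, 0.0]
wrist_force: [0.4, 0.5, 0.4]
gripper_width: 0.3
gripper_force: 0.0
```

```bash
python3 - <<'E'
from h import *
p,R=st();R1=Rt('F',40)
rows(p,R,[(tp('F',240,10,150),R1)])
c1,c2=cam('scene'),cam('side')
for k,a,b in(('Lf',(247,172),(517-396,78)),('Ln',(326,106),(428-396,153)),('Rf',(82,102),(580-396,227)),('Rn',(168,45),(656-396,143))):
    X=tri(c1,np.array(a)/2.2+[220,110],c2,np.array(b)/2.2+[150,120]);print(k,(T.T@(X-O)).round(1))
E
```

```text
t 13.88 F [0.4 0.5 0.4] M [-0.06  0.    0.03] grip 0.3 0.0 j [ 0.05  0.54  1.25  0.    1.35 -0.51]
tcp tray [199.7  11.1 217.3] z [-0.001  0.001 -1.   ] y [ 0.944  0.33  -0.001]
[-1.44, 3.78, 6.72] [39.6, 6.7, 18.5] min rows 6.2
Lf [ 58.1  75.9 118.7]
Ln [-60.1  79.8 118.4]
Rf [ -5.9 -85.   80.9]
Rn [ 13.8 -69.3 156. ]
```

Call:
send_rows(increments=[[-1.4, 3.8, 6.7, 39.6, 6.7, 18.5, 0], [-1.4, 3.8, 6.7, 39.6, 6.7, 18.5, 0], [-1.4, 3.8, 6.7, 39.6, 6.7, 18.5, 0], [-1.4, 3.8, 6.7, 39.6, 6.7, 18.5, 0], [-1.4, 3.8, 6.7, 39.6, 6.7, 18.5, 0], [-1.4, 3.8, 6.7, 39.6, 6.7, 18.5, 0], [-1.4, 3.8, 6.7, 39.6, 6.7, 18.5, 0], [-1.4, 3.8, 6.7, 39.6, 6.7, 18.5, 0], [-1.4, 3.8, 6.7, 39.6, 6.7, 18.5, 0]])

```text
clock: 14.63
eef_pos: [692.1, 102.9, 149.4]
tool_rot: [-1.618, -2.048, 0.744]
wrist_force: [-0.3, 0.6, -0.7]
gripper_width: 0.1
gripper_force: 0.0
```

```bash
python3 - <<'E'
from h import *
p,R=st();R1=Rt('F',40)
rows(p,R,[(tp('F',240,10,150),R1),(tp('F',175,10,38),R1),(tp('F',137,10,32),R1)]+[(tp('F',push('F',f,40)[0],10,push('F',f,40)[1]),R1) for f in(5,15,25,35,50,60,68,75,80)])
X=tri(cam('scene'),np.array((82,102))/2.2+[220,110],cam('side'),np.array((656-396,143))/2.2+[150,120]);print((T.T@(X-O)).round(1))
X=tri(cam('scene'),np.array((168,45))/2.2+[220,110],cam('side'),np.array((580-396,227))/2.2+[150,120]);print((T.T@(X-O)).round(1))
E
```

```text
t 14.63 F [-0.3  0.6 -0.7] M [ 0.02 -0.3  -0.03] grip 0.1 0.0 j [ 0.1   1.11  0.42 -0.11  2.3  -0.17]
tcp tray [240.6  10.4 149.4] z [-0.642 -0.004 -0.766] y [ 0.766  0.005 -0.642]
[-0.04, -0.08, -0.01] [0.0, 0.2, 0.3] min rows 0.1
[-0.01, 2.13, 12.75] [0.0, 0.2, 0.3] min rows 3.1
[0.02, -0.39, 15.65] [0.0, 0.2, 0.3] min rows 3.8
[0.02, -0.72, 15.35] [0.0, 0.2, 0.3] min rows 3.7
[0.02, -1.65, 14.51] [0.0, 0.2, 0.3] min rows 3.5
[0.02, -2.72, 13.86] [0.0, 0.2, 0.3] min rows 3.4
[0.03, -3.89, 13.38] [0.0, 0.2, 0.3] min rows 3.3
[0.04, -5.75, 13.09] [0.0, 0.2, 0.3] min rows 3.4
[0.04, -6.79, 13.14] [0.0, 0.2, 0.3] min rows 3.5
[0.05, -7.61, 13.32] [0.0, 0.2, 0.3] min rows 3.7
[0.05, -8.3, 13.56] [0.0, 0.2, 0.3] min rows 3.8
[0.06, -8.78, 13.79] [0.0, 0.2, 0.3] min rows 3.9
[ 58.5 -77.6 117.5]
[-57.7 -76.4 120.6]
```

Call:
send_rows(increments=[[0, 2.1, 12.7, 0, 0, 0, 0], [0, 2.1, 12.7, 0, 0, 0, 0], [0, 2.1, 12.7, 0, 0, 0, 0], [0, 2.1, 12.7, 0, 0, 0, 0], [0, 2.1, 12.7, 0, 0, 0, 0], [0, 2.1, 12.7, 0, 0, 0, 0], [0, -0.4, 15.6, 0, 0, 0, 0], [0, -0.4, 15.6, 0, 0, 0, 0]])

```text
clock: 15.3
eef_pos: [584.2, 78.4, 35.2]
tool_rot: [-1.613, -2.041, 0.751]
wrist_force: [-4.2, 0.5, -1.7]
gripper_width: 0.3
gripper_force: 0.0
```

```bash
python3 - <<'E'
from h import *
p,R=st();R1=Rt('F',40)
rows(p,R,[(tp('F',137,10,32),R1)]+[(tp('F',push('F',f,40)[0],10,push('F',f,40)[1]),R1) for f in(5,15,25,35,50,60,68,75,80)])
E
```

```text
t 15.3 F [-4.2  0.5 -1.7] M [ 0.04 -0.21  0.02] grip 0.3 0.0 j [ 0.09  1.03  0.96 -0.1   1.86 -0.14]
tcp tray [129.9  10.7  35.2] z [-0.649 -0.003 -0.761] y [ 0.761  0.005 -0.649]
[-0.08, 0.75, -0.22] [-0.5, 0.1, 0.3] min rows 0.2
[-0.08, 0.42, -0.52] [-0.5, 0.1, 0.3] min rows 0.2
[-0.07, -0.52, -1.34] [-0.5, 0.1, 0.3] min rows 0.3
[-0.07, -1.6, -1.99] [-0.5, 0.1, 0.3] min rows 0.6
[-0.06, -2.76, -2.45] [-0.5, 0.1, 0.3] min rows 0.9
[-0.05, -4.63, -2.73] [-0.5, 0.1, 0.3] min rows 1.3
[-0.05, -5.67, -2.67] [-0.5, 0.1, 0.3] min rows 1.5
[-0.04, -6.49, -2.48] [-0.5, 0.1, 0.3] min rows 1.7
[-0.04, -7.18, -2.23] [-0.5, 0.1, 0.3] min rows 1.8
[-0.04, -7.65, -2.0] [-0.5, 0.1, 0.3] min rows 1.9
```

Call:
send_rows(increments=[[0, -0.3, -0.3, 0, 0, 0, 0], [0, -0.8, -0.7, 0, 0, 0, 0], [0, -1.3, -1.1, 0, 0, 0, 0], [0, -1.8, -1.5, 0, 0, 0, 0], [0, -2.3, -1.8, 0, 0, 0, 0], [0, -2.9, -2.1, 0, 0, 0, 0], [0, -3.5, -2.3, 0, 0, 0, 0], [0, -4.1, -2.4, 0, 0, 0, 0], [0, -4.7, -2.5, 0, 0, 0, 0], [0, -5.4, -2.6, 0, 0, 0, 0]])

```text
clock: 16.13
eef_pos: [567.0, 73.5, 89.6]
tool_rot: [-1.619, -2.047, 0.744]
wrist_force: [1.4, -0.3, -1.2]
gripper_width: 0.9
gripper_force: 0.5
```

Call:
send_rows(increments=[[0, -0.5, 0, 0, 0, 0, 0], [0, -1.0, 0.1, 0, 0, 0, 0], [0, -1.4, 0.2, 0, 0, 0, 0], [0, -1.8, 0.3, 0, 0, 0, 0], [0, -2.2, 0.4, 0, 0, 0, 0], [0, -2.5, 0.5, 0, 0, 0, 0], [0, -2.8, 0.6, 0, 0, 0, 0], [0, -2.8, 0.6, 0, 0, 0, 0]])

```text
clock: 16.8
eef_pos: [542.4, 67.7, 102.9]
tool_rot: [-1.619, -2.047, 0.744]
wrist_force: [-0.8, 0.0, -0.1]
gripper_width: 0.3
gripper_force: 0.0
```

```bash
python3 - <<'E'
from h import *
p,R=st();U=Rt('F',0)
rows(p,R,[(tp('F',140,10,100),R),(tp('F',140,10,240),U)])
a=r.grab_frame("scene")[110:250,220:400];b=r.grab_frame("side")[120:260,150:330]
cv2.imwrite("pics/g.png",cv2.resize(np.hstack([a,b]),None,fx=2.2,fy=2.2,interpolation=cv2.INTER_CUBIC))
E
```

```text
t 16.8 F [-0.8  0.  -0.1] M [ 0.01 -0.33  0.  ] grip 0.3 0.0 j [ 0.08  0.89  1.09 -0.1   1.86 -0.15]
tcp tray [ 86.8   9.7 102.9] z [-0.642 -0.003 -0.766] y [ 0.766  0.004 -0.642]
[0.0, 4.26, -3.19] [0.0, 0.0, 0.0] min rows 1.3
[0.0, -4.73, -13.92] [-40.0, 0.1, 0.3] min rows 5.6
```

View pics/g.png

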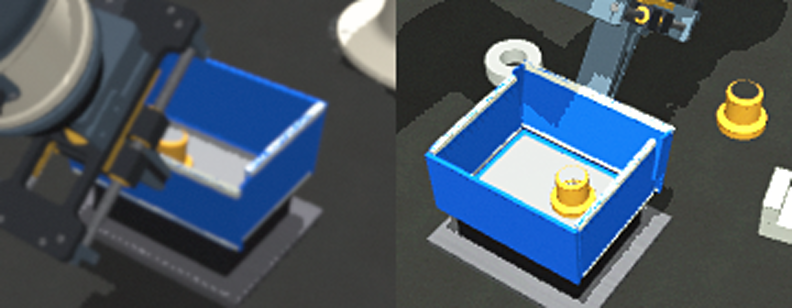

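The far panel is nearly upright, with its tabs outside the side panels; in the side half one tab shows at (665,150). The bushing is still in place at (573,190). Now I'll square the far panel.

Call:
send_rows(increments=[[0, 4.3, -3.2, 0, 0, 0, 0.5], [0, 4.3, -3.2, 0, 0, 0, 1], [0, -4.7, -13.9, -40, 0, 0, 1], [0, -4.7, -13.9, -40, 0, 0, 1], [0, -4.7, -13.9, -40, 0, 0, 1], [0, -4.7, -13.9, -40, 0, 0, 1], [0, -4.7, -13.9, -40, 0, 0, 1], [0, -4.7, -13.9, -40, 0, 0, 1], [0, -4.7, -13.9, -40, 0, 0, 1], [0, -4.7, -13.9, -40, 0, 0, 1]])

```text
clock: 17.73
eef_pos: [593.8, 79.8, 240.2]
tool_rot: [1.949, 2.464, -0.0]
wrist_force: [0.5, 0.5, 0.2]
gripper_width: 64.4
gripper_force: 0.0
```

```bash
python3 - <<'E'
from h import *
p,R=st();U=Rt('F',0)
rows(p,R,[(tp('F',62,10,200),U),(tp('F',62,10,98),U)])
E
```

```text
t 17.73 F [0.5 0.5 0.2] M [-0.06  0.01  0.02] grip 64.4 0.0 j [ 0.03  0.43  1.38 -0.    1.33 -0.2 ]
tcp tray [139.6   9.9 240.2] z [-0. -0. -1.] y [ 1.     0.005 -0.   ]
[0.05, -7.76, 4.02] [-0.0, 0.0, 0.3] min rows 2.1
[0.05, -7.76, 14.22] [-0.0, 0.0, 0.3] min rows 3.9
```

Call:
send_rows(increments=[[0, -4, 0, 0, 0, 0.3, 1], [0, -7.8, 4.0, 0, 0, 0.3, 1], [0, -7.8, 4.0, 0, 0, 0.3, 1], [0, -7.8, 8.0, 0, 0, 0.3, 1], [0, -7.8, 11, 0, 0, 0.3, 1], [0, -7.8, 14.2, 0, 0, 0.3, 1], [0, -7.8, 14.2, 0, 0, 0.3, 1], [0, -7.8, 14.2, 0, 0, 0.3, 0.5], [0, -7.8, 14.2, 0, 0, 0.3, 0.2], [0, -7.8, 14.2, 0, 0, 0.3, 0.1]], newtons=8)

```text
clock: 18.57
eef_pos: [520.4, 62.2, 98.9]
tool_rot: [1.954, 2.457, 0.003]
wrist_force: [-0.1, 0.3, 0.1]
gripper_width: 74.2
gripper_force: 0.0
```

Call:
send_rows(increments=[[0, 0, 0, 0, 0, 0, 0], [0, 0, 0, 0, 0, 0, 0], [0, 0, 0, 0, 0, 0, 0], [0, 0, 0, 0, 0, 0, 0], [0, 0, 0, 0, 0, 0, 0], [0, 0, 0, 0, 0, 0, 0], [0, 0, 0, 0, 0, 0, 0], [0, 0, 0, 0, 0, 0, 0], [0, 0, 0, 0, 0, 0, 0], [0, 0, 0, 0, 0, 0, 0]], newtons=12)

```text
clock: 19.4
eef_pos: [518.9, 62.1, 97.3]
tool_rot: [1.955, 2.458, 0.001]
wrist_force: [1.0, 0.3, 0.8]
gripper_width: 7.2
gripper_force: 0.4
```

```bash
python3 - <<'E'
from h import *
for i in range(3):
    p,R=st();o=r.get_obs();print('F tray',T.T@o['wrist_force'],'M tray',T.T@o['moment']);r.grab_frame('side')
E
```

```text
t 19.4 F [1.  0.3 0.8] M [-0.03 -0.07  0.03] grip 7.2 0.4 j [ 0.    0.5   1.73  0.    0.91 -0.22]
tcp tray [62.7  9.5 97.3] z [ 0.001  0.    -1.   ] y [1.    0.    0.001]
F tray [1.04219799 0.028659   0.79289442] M tray [-0.04669462 -0.05614704  0.03323932]
t 19.45 F [1.6 1.3 1.6] M [ 0.07 -0.68  0.09] grip 4.4 12.0 j [ 0.    0.5   1.73  0.    0.91 -0.22]
tcp tray [62.8  9.5 97.3] z [ 0.001  0.    -1.   ] y [1.    0.    0.001]
F tray [1.8330381  0.91016361 1.59082775] M tray [-0.08848098 -0.67312629  0.09337888]
t 19.5 F [ 3.4  1.4 -3. ] M [ 0.22 -0.6   0.16] grip 4.0 12.0 j [ 0.    0.5   1.73  0.    0.91 -0.22]
tcp tray [62.9  9.5 97.4] z [ 0.002 -0.    -1.   ] y [1.    0.    0.002]
F tray [ 3.64284848  0.60137664 -3.0410662 ] M tray [ 0.08179411 -0.63027193  0.15887023]
```

Call:
send_rows(increments=[[0, 0.05, 0, 0, 0, 0, 0], [0, 0.05, 0, 0, 0, 0, 0], [0, 0.05, 0, 0, 0, 0, 0], [0, 0.05, 0, 0, 0, 0, 0.3], [0, 0.05, 0, 0, 0, 0, 0.3], [0, 0.05, 0, 0, 0, 0, 0.3], [0, 0.05, 0, 0, 0, 0, 0.3], [0, 0.05, -4, 0, 0, 0, 0.3], [0, 0.05, -8, 0, 0, 0, 0.3], [0, 0.05, -16, 0, 0, 0, 0.3]])

```text
clock: 20.38
eef_pos: [518.4, 62.1, 220.0]
tool_rot: [-1.955, -2.458, 0.001]
wrist_force: [1.4, -0.0, -0.8]
gripper_width: 27.6
gripper_force: 0.0
```

Call:
send_rows(increments=[[0, 20, -8, 0, 0, 0, 0.3], [0, 20, -8, 0, 0, 0, 0.3], [0, 20, -8, 0, 0, 0, 0.3], [0, 20, -8, 0, 0, 0, 0.3], [0, 20, -8, 0, 0, 0, 0.3], [0, 20, -8, 0, 0, 0, 0.3], [0, 20, -8, 0, 0, 0, 0.3]])

```text
clock: 20.97
eef_pos: [716.2, 107.7, 299.2]
tool_rot: [1.954, 2.458, 0.003]
wrist_force: [-0.0, -0.4, -0.7]
gripper_width: 27.2
gripper_force: 0.0
```

```bash
python3 - <<'E'
from h import *
st()
for n,f in(('scene','h1'),('side','h2')):cv2.imwrite(f'pics/{f}.png',r.grab_frame(n))
a=cv2.imread('pics/h1.png')[110:250,160:400];b=cv2.imread('pics/h2.png')[120:260,150:370]
# overlay: predicted upright edge lines (thin red dots at corners)
for im,n,o in((a,'scene',(160,110)),(b,'side',(150,120))):
    c=cam(n)
A=cv2.resize(a,None,fx=2.1,fy=2.1,interpolation=cv2.INTER_CUBIC);B=cv2.resize(b,None,fx=2.1,fy=2.1,interpolation=cv2.INTER_CUBIC)
P=[tp('L',77,-58,122),tp('L',77,58,122),tp('R',77,-58,122),tp('R',77,58,122),tp('F',62,83,122),tp('F',62,-83,122)]
for im,n,o in((A,'scene',(160,110)),(B,'side',(150,120))):
    for q in proj(cam(n),P):cv2.circle(im,tuple(((q-o)*2.1).astype(int).tolist()),2,(0,0,255),-1)
w=max(A.shape[1],B.shape[1]);pad=lambda m:cv2.copyMakeBorder(m,0,0,0,w-m.shape[1],0)
cv2.imwrite("pics/h.png",np.vstack([pad(A),pad(B)]));print(A.shape,B.shape)
E
```

```text
t 20.97 F [-0.  -0.4 -0.7] M [-0.08  0.03  0.05] grip 27.2 0.0 j [ 0.07  0.59  0.94  0.    1.61 -0.16]
tcp tray [265.1   9.6 299.2] z [ 0.002 -0.    -1.   ] y [1.    0.001 0.002]
(294, 504, 3) (294, 462, 3)
```

View pics/h.png

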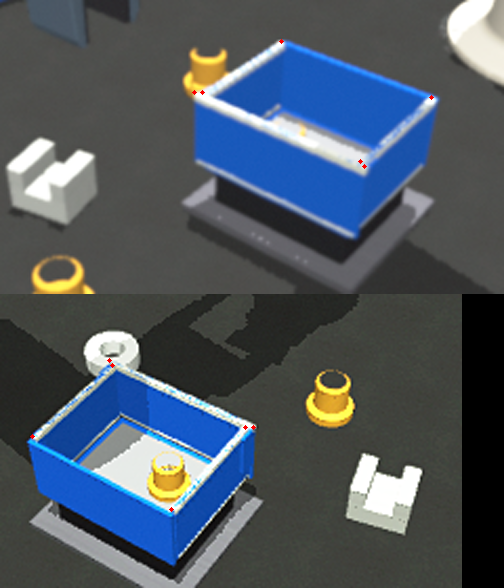

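The panel edges line up with the predicted upright corners in both views: scene crop (195,92), (281,42), (432,98), (362,163). The bushing, V-block and ring gauge have not moved. The arm is clear, so I'm handing in.

```bash
python3 -c "
from bench import r
print(r.hand_in())"
```

```text
the job is handed in; nothing more can be done
None
```

The tray is folded up round the bushing: left panel first, then right, then far. All three stand upright to within what the cameras show, the bushing, V-block and ring gauge look undisturbed, and I handed in at about 21 s of the 64 s allowed; no verdict came back.

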